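# Shut the curing drawer, refit the timer dial on its D-shaft and hold it pressed

## Task

The resin print is loaded in the light-curing unit: first push the unit's amber drawer smoothly all the way shut, without slamming it or upsetting the print. Then pick up the loose black timer dial from the table, turn it so that the flat in its bore matches the flat of the D-shaft on the unit's console, push it fully home on the shaft and press the shaft well down against its spring; the lamp burns only while the dial is held in, so finish with the gripper still on the dial and holding it down. Leave the other models, bottles and tools on the table where they are.

Things in the scene. Friction and masses are not known exactly. Their poses are not given: they have to be found in the camera images.
- unit: light-curing unit, fixed to the table, 240 mm deep (x) x 300 mm wide (y). Origin on the table under its middle; its own -x side is the front, facing the robot roughly. Left part (y -30 to +150 mm): grey lamp chamber, roof 131 mm above the table, with the drawer in front. Right part (y -150 to -30 mm): lower grey console, its dark top plate 100 mm above the table, with the D-shaft standing upright on it at x -55, y -90 mm
- drawer (a joint): opening of the drawer in m: 0 is fully shut (end stop), grows as it slides out along the unit's -x; starts 0.070 to 0.105. It slides against about 2.5 N of friction, has no latch, and stays where it is left
- drawer_handle (a point): middle of the drawer's handle bar: round aluminium bar 10 mm thick, 100 mm long along the unit's y, 95 mm above the table, its axis 22 mm in front of the outer face of the amber drawer front (172 mm wide, 12 mm thick, from 16 to 124 mm above the table). Moves with the drawer; its axes are those of the unit
- tray_middle (a point): centre of the top face of the drawer's tray floor (200 x 150 mm with a 14 mm rim, floor 24 mm above the table); moves with the drawer
- print: cream resin print of two small towers on a 46 x 70 x 5 mm plinth, 57 mm high, 70 g, standing loose on the drawer's tray just behind the amber front. Origin under the middle of the plinth
- dial: loose black timer dial, standing upright on the table, bore down: round hub 45 mm diameter, 18 mm high, with a grip bar on top 42 mm long (along the dial's x), 16 mm thick (along its y) and 24 mm high, 42 mm high in all, about 60 g. Origin: centre of the underside, on the axis; z up. A white line on the top and end of the bar marks the dial's +x side, and the flat of the bore lies on that same +x side
- bore_end (a point): the blind end of the dial's D-bore, on the axis, 15 mm above the underside; axes as the dial. The bore is 13 mm across, with its flat 3 mm from the axis on the +x side: 0.5 mm of play all round the shaft, and the dial goes on easily within about 10 degrees of the match and jams beyond about 20 (a half turn out does not fit). Fully home, this point touches the shaft's tip
- shaft_tip (a point): centre of the top end of the steel D-shaft: 12 mm diameter, flat 2.5 mm from the axis on this point's +x side, upright, end edge chamfered 1.2 mm, top 24 mm above the console's top plate (124 mm above the table) when not pressed. With the dial fully home and the shaft not pressed the dial's underside is 9 mm above the plate. The point moves and turns with the shaft
- spindle (a joint): angle of the shaft about the vertical relative to the unit, rad, anticlockwise from above, 0 when its flat faces the unit's +x; starts between -0.6 and 0.6. It turns stiffly (0.08 N m) and its setting does not matter
- shaft (a joint): how far the shaft is pushed down, m: 0 at rest, 0.006 at its stop. A spring resists: about 2.5 N to start, 11.5 N at the stop; it comes back up when let go
- block_model: navy block of a building model, 56 x 44 x 60 mm, loose; leave alone. Origin under its middle
- resin_bottle: amber resin bottle, 68 mm diameter, 165 mm high, loose; leave alone. Origin under its middle
- glue_bottle: white glue bottle, 44 mm diameter, 105 mm high, loose; leave alone. Origin under its middle
- pin_pot: glass pot of coloured pins, 60 mm diameter, 65 mm high (pins to 95 mm), loose; leave alone. Origin under its middle
- dust_brush: dusting brush with wooden handle, 190 mm long along its x, 20 mm high, 42 mm wide, lying loose; leave alone. Origin under its middle
- filler_jar: white jar of filler with a grey lid, 44 mm diameter, 55 mm high, loose; leave alone. Origin under its middle
Not all that is in view belongs to the job. Leave any turquoise look-alike of the print alone.

How it is judged (in metres and radians):
On the way, in this order (a step that is already met when the one before it is completed fails the run):
1. the drawer is pushed fully shut (value of joint drawer below 0.004 m), for 0.2 s.
2. the dial is fully home on the D-shaft (distance between bore_end and shaft_tip below 0.003 m and angle between the x axis of dial and the x axis of shaft_tip, either way round below 0.4 rad), for 0.2 s.
At the end, for the whole second after the job is handed in: Drawer within 4 mm of shut, print upright on its tray; dial upright on the shaft, bore end within 3 mm of the shaft tip, flats in line within 0.4 rad; shaft pushed down more than 3 of its 6 mm; fingers bearing on the dial with more than 3 N, the dial at rest, all through the last second (all of step 2 and value of joint drawer below 0.004 m and angle between dial's own z axis and vertical below 0.12 rad and value of joint shaft above 0.003 m and contact force between the fingers and dial above 3 N and linear speed of dial below 0.02 m/s and angle between print's own z axis and vertical below 0.15 rad and horizontal distance between print and tray_middle below 0.1 m); the arm keeps its last pose, push and grip.
It fails at once if the drawer is slammed (moves inward faster than 0.3 m/s) (velocity of joint drawer below -0.3 m/s).
It fails at once if the print is upset (leans more than 0.4 rad) (angle between print's own z axis and vertical above 0.4 rad).
It fails at once if another thing on the table is shifted by more than 30 mm (distance of any of block_model, resin_bottle, glue_bottle, pin_pot, dust_brush, filler_jar from where it was at the start of the episode above 0.03 m).
It also fails if it takes over 67 s, if anything falls off the work surface, if the arm or the gripper's body presses on something with over 40 N, if the wrist force passes 120 N, or if a joint passes its speed limit or range.

## Robot

A 6-joint arm with a two-finger parallel gripper is mounted at the origin on the work surface. World frame = base frame: x ahead of the robot, y to its left, z up, the work surface at z = 0. Lengths are in mm, angles in degrees, forces in N, time in s.
With the tool pointing down it reaches from about 300 to 850 mm from the base axis. Payload 4.2 kg.
Tool frame: the origin (TCP) lies on the centre line of the jaws, within the pads' length; the fingertips stand 14 mm ahead of it and the grasp point (between the pads) lies 5 mm behind it; x points along the fingers, y is the direction in which the jaws open and shut, and the axes are right-handed (so a half turn about x gives the same grasp; the last joint's range is limited). The gripper opens to 91 mm and grips with 3 to 60 N. Pads are 32 mm wide; open, the fingers measure 118 mm over their backs; the gripper's body (76 mm by 178 mm) begins 60 mm behind the grasp point.
Start: joints at [-66.291, 18.312, 89.639, -0, 72.044, -1.146], TCP at [241.69, -521.755, 227.976] pointing down, gripper open.
Joint ranges: [-177.97, 177.97], [-48.28, 115.42], [12.27, 149.76], [-77.06, 257.06], [2.81, 150.46], [-146.56, 146.56]. Speed limits (degrees/s): [147.25, 147.25, 180, 180, 180, 180].

## Interface

Orientations are given as [roll, pitch, yaw] about the fixed x, y, z axes, in that order (R = Rz(yaw) Ry(pitch) Rx(roll)).
In Python, from workcell import readout, optics, env gives the robot as it stands.
- The arm moves only by the shell command python3 -m creep 'ROWS' [OPENING] [FORCE]. ROWS is JSON, a list of rows, each an object with "translation": the shift along the world's x, y, z in cm, a list of three; "delta_rot": the turn, a rotation vector about the world's x, y, z in rad, a list of three. In form: [{"translation": [dx, dy, dz], "delta_rot": [rx, ry, rz]}, ...]. A call has 1 to 5 rows; each row shifts and turns the commanded pose from where the row before left it; what a row does not reach is not made up. A row lasts 1/12 s, in which the tool goes at most 41.7 mm and 7.16 degrees, less where a joint would pass 70% of its speed; a pose out of reach is approached as far as the arm can. A call with a gripper value outside its range is refused whole. OPENING is the gripper's target within -1 to 1 (fully open at 1, half-way at 0, shut at -1), set as the call begins (- or left out, the last holds). The fingers move at their own pace and stop on an object; FORCE is the grip in N (left out, the last holds). Time passes only in rows, so rows that do not move let the fingers close. It gives the time, the measured TCP pose, the force and the opening at its end, in the units of the state.
- readout.state(): the state, without advancing time (a new reading comes with each control period).
- optics.grab_frame(name): name is "side" or "top" or "wrist"; returns (picture, depth): 400x640x3 uint8, red, green, blue; 400x640 float32, mm along the optical axis (not along the pixel's ray), 0 where there is no reading.
- optics.camera_params(name): a dict with "mtx" (3x3 intrinsics, pixels), "R" (3x3) and "t" (3): a world point X has camera coordinates R X + t. Camera axes: x right, y down, z forward; pixel columns grow to the right and rows downward; lengths in mm; the calibration is good to about 2 mm. A picture is of the moment at which its call begins: read the wrist's pose just before it. camera_params takes no time and is no camera call; for the wrist camera it gives the pose at the moment of the call.
- env.job_done(): hands the job in, once; it reports no verdict.
The state is a dict: "time_s": time; "qpos": joint angles; "qvel": joint speeds; "effort": joint torques, N m; "ee_pos": TCP position; "ee_rot": TCP orientation; "force": force on the tool from outside, world axes, zero at the start; "torque": the same for the moment, N m; "gripper_width": finger opening in mm.
Only numpy, scipy, OpenCV 4.12 (cv2) and the standard library are available. Lean on these libraries where they do the work, as an engineer would, in place of code of your own. Each camera call takes 0.05 s, during which the arm holds its last target.

## Working session

There is one attempt and no reset: what is moved stays moved. The work goes in short steps, Python scripts to look and compute and a shell command to move; the robot and the scene stay as the last step left them, time stands still between calls to the robot, and variables do not carry over. Pictures are saved under pics/ and viewed, and the job is handed in when it is done.

```bash
ls; mkdir -p pics
python3 - <<'E'
from workcell import readout, optics
import cv2,numpy as np
print(readout.state())
for n in ["side","top","wrist"]:
    p,d=optics.grab_frame(n); c=optics.camera_params(n)
    cv2.imwrite(f"pics/{n}0.png",p[:,:,::-1]); np.savez(f"pics/{n}0.npz",p=p,d=d,**c)
    print(n,c)
E
```

```text
pics
{'time_s': 0.0, 'qpos': array([-6.62929339e+01,  1.83508427e+01,  8.97062339e+01, -1.26587084e-03,
        7.20436908e+01, -1.14564286e+00]), 'qvel': array([ 0.06633381, -0.0275126 , -0.0551243 , -0.02839765,  0.0236745 ,
        0.04674536]), 'effort': array([ 5.51122207e-05, -4.12457085e+01, -2.31971544e+01,  7.25796609e-02,
        4.56606550e-02, -1.60944396e-04]), 'ee_pos': array([ 241.46881092, -521.3112019 ,  227.12943091]), 'ee_rot': array([-90.46135784,  89.89922541, 114.39174247]), 'force': array([-0.35443983,  0.51551828,  0.57302339]), 'torque': array([-0.00028091, -0.00586355, -0.03840838]), 'gripper_width': 91.43234103292936}
side {'mtx': array([[409.80570131,   0.        , 325.08169593],
       [  0.        , 409.80570131, 195.31900044],
       [  0.        ,   0.        ,   1.        ]]), 'R': array([[-0.99421451, -0.10467894, -0.02407968],
       [-0.04364016,  0.59849572, -0.7999365 ],
       [ 0.09814809, -0.79425764, -0.59960133]]), 't': array([ 521.24003313,  156.4191458 , 1206.95985499])}
top {'mtx': array([[426.69114166,   0.        , 320.22167042],
       [  0.        , 426.69114166, 195.2846974 ],
       [  0.        ,   0.        ,   1.        ]]), 'R': array([[ 0.00751249, -0.99945376,  0.03218301],
       [-0.9978406 , -0.00959269, -0.0649779 ],
       [ 0.06525112, -0.03162536, -0.9973676 ]]), 't': array([ -75.46052275,  573.98397357, 1194.15348581])}
wrist {'mtx': array([[287.03257106,   0.        , 314.40940743],
       [  0.        , 287.03257106, 198.48723638],
       [  0.        ,   0.        ,   1.        ]]), 'R': array([[ 4.20660731e-01, -9.07217600e-01, -8.80985846e-04],
       [-8.69043776e-01, -4.03238556e-01,  2.86638418e-01],
       [-2.60398665e-01, -1.19811911e-01, -9.58038434e-01]]), 't': array([-574.24548835,  -31.81570803,  392.79373589])}
```

View pics/top0.png

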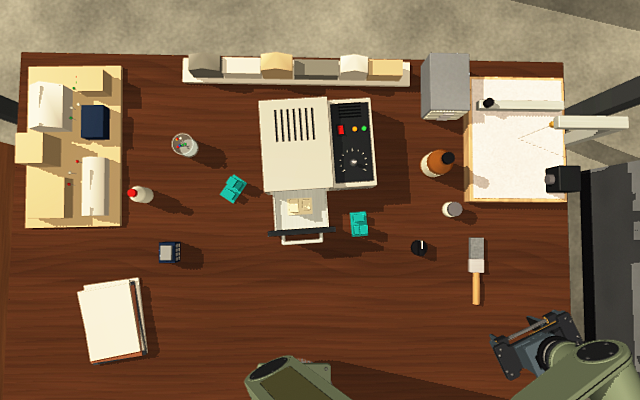

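View pics/side0.png

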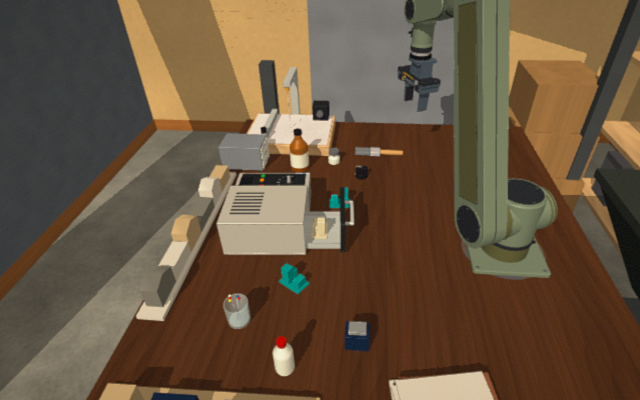

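View pics/wrist0.png

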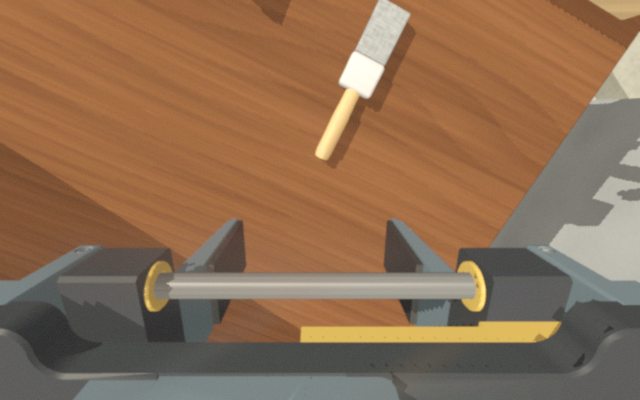

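Run:
```python
import cv2,numpy as np
p=cv2.imread('pics/top0.png')
a=cv2.resize(p[225:270,395:440],(400,400),interpolation=cv2.INTER_CUBIC)
b=cv2.resize(p[90:250,250:410],(400,400),interpolation=cv2.INTER_CUBIC)
cv2.imwrite('pics/crop0.png',np.hstack([a,b]))
```

```text
(no output)
```

View pics/crop0.png

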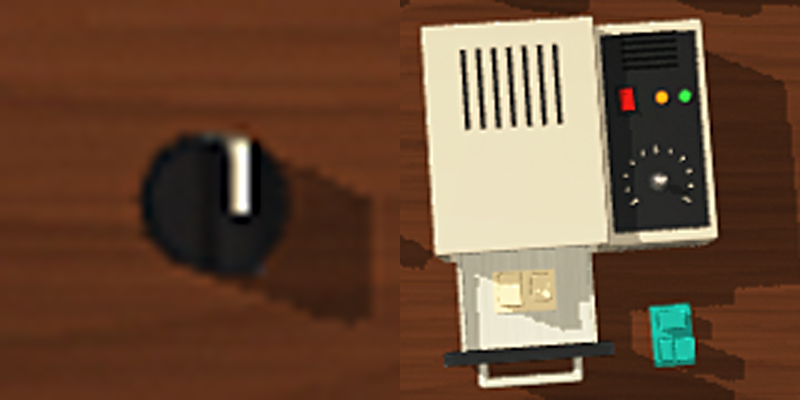

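```bash
cat > h.py <<'E'
import numpy as np,cv2
from scipy.spatial.transform import Rotation as Ro
def load(f): return dict(np.load(f))
def ray(c,uv,z):
    uv=np.atleast_2d(uv).astype(float); d=np.c_[uv,np.ones(len(uv))]@np.linalg.inv(c['mtx']).T@c['R']
    o=-c['R'].T@c['t']; return o+d*((z-o[2])/d[:,2])[:,None]
def cloud(c):
    h,w=c['d'].shape; u,v=np.meshgrid(np.arange(w),np.arange(h))
    P=np.stack([u,v,np.ones_like(u)],-1)@np.linalg.inv(c['mtx']).T*c['d'][...,None]
    return (P-c['t'])@c['R']
def proj(c,X):
    q=(np.atleast_2d(X)@c['R'].T+c['t'])@c['mtx'].T; return q[:,:2]/q[:,2:]
E
python3 - <<'E'
from h import *
c=load('pics/top0.npz'); W=cloud(c); p=c['p'].astype(int)
# depth vs known heights
for n,(u,v) in dict(roof=(295,160),console=(345,120),table=(300,300),dial=(418,247),handle=(303,240),shaft=(353,162),plinth=(300,207)).items(): print(n,W[v,u].round(1))
# console top plate: dark pixels
s=p.sum(-1)
m=((s<150)&(np.abs(W[...,2]-100)<8)).astype(np.uint8); m[:, :325]=0;m[:,380:]=0; m[190:]=0
cs,_=cv2.findContours(m,0,2); k=max(cs,key=cv2.contourArea); print('plate px',cv2.minAreaRect(k))
# roof
m=(np.abs(W[...,2]-131)<6).astype(np.uint8); m[200:]=0; m[:90]=0; m[:,:240]=0; m[:,400:]=0
cs,_=cv2.findContours(m,0,2); k=max(cs,key=cv2.contourArea); b=cv2.boxPoints(cv2.minAreaRect(k)); print('roof',b.round(1).tolist(), ray(c,b,131).round(1).tolist())
# drawer front
m=((s<170)&(np.abs(W[...,2]-124)<15)).astype(np.uint8); m[:, 340:]=0;m[:,:260]=0; m[:220]=0;m[250:]=0
cs,_=cv2.findContours(m,0,2); k=max(cs,key=cv2.contourArea); b=cv2.boxPoints(cv2.minAreaRect(k)); print('front', ray(c,b,124).round(1).tolist())
m=((np.abs(W[...,2]-97)<9)&(s>350)).astype(np.uint8); m[:, 340:]=0;m[:,:260]=0; m[:232]=0;m[250:]=0
cs,_=cv2.findContours(m,0,2); k=max(cs,key=cv2.contourArea); b=cv2.boxPoints(cv2.minAreaRect(k)); print('handle', b.round(1).tolist(),ray(c,b,100).round(1).tolist())
# dial
m=((s<110)).astype(np.uint8); q=m*0; q[235:262,405:430]=1; m*=q
hi=(W[...,2]>8)&(q>0); print('dial hi mean',W[hi].mean(0),hi.sum())
t=(W[...,2]>36)&(q>0); print('bar top',t.sum(),W[t].mean(0))
vv,uu=np.nonzero((s>450)&(q>0)); print('white',list(zip(uu,vv)),ray(c,np.c_[uu,vv],42).mean(0))
vv,uu=np.nonzero((W[...,2]>8)&(W[...,2]<36)&(q>0)); print(cv2.minEnclosingCircle(np.c_[uu,vv].astype(np.float32)))
print('shaft',ray(c,[[353,162],[354,163]],124))
E
```

```text
roof [658.7  -0.8 129.2]
console [ 774.  -133.5   96.8]
table [ 2.771e+02 -1.590e+01 -1.000e-01]
dial [ 430.4 -347.7   28.2]
handle [450.7 -23.5  97.2]
shaft [ 656.3 -152.7  122.3]
plinth [540.5 -13.5  28. ]
plate px ((351.3588562011719, 141.84378051757812), (78.71028137207031, 37.674560546875), 85.76361083984375)
roof [[257.8999938964844, 100.5], [327.20001220703125, 95.9000015258789], [333.29998779296875, 187.10000610351562], [264.0, 191.6999969482422]] [[813.5, 97.5, 131.0], [828.9, -83.4, 131.0], [588.9, -100.7, 131.0], [575.1, 77.9, 131.0]]
front [[474.3, 67.2, 124.0], [487.8, -106.0, 124.0], [473.9, -107.1, 124.0], [460.4, 66.0, 124.0]]
handle [[281.3999938964844, 235.8000030517578], [322.0, 232.89999389648438], [322.6000061035156, 241.6999969482422], [282.0, 244.60000610351562]] [[461.6, 33.4, 100.0], [469.9, -73.4, 100.0], [446.6, -75.3, 100.0], [438.3, 31.5, 100.0]]
dial hi mean [ 429.36807325 -346.56172455   45.29062928] 213
bar top 91 [ 430.31510007 -343.34994384   80.98202314]
white [(np.int64(421), np.int64(241)), (np.int64(422), np.int64(241)), (np.int64(421), np.int64(242)), (np.int64(422), np.int64(242)), (np.int64(421), np.int64(243)), (np.int64(422), np.int64(243)), (np.int64(421), np.int64(244)), (np.int64(422), np.int64(244)), (np.int64(421), np.int64(245)), (np.int64(422), np.int64(245)), (np.int64(421), np.int64(246)), (np.int64(422), np.int64(246)), (np.int64(421), np.int64(247)), (np.int64(422), np.int64(247)), (np.int64(421), np.int64(248)), (np.int64(422), np.int64(248))] [ 438.1060073  -353.95170284   42.        ]
((419.5, 249.5), 12.020915031433105)
shaft [[ 656.02626643 -152.51772249  124.        ]
 [ 653.41892077 -155.15229635  124.        ]]
```

```bash
python3 -m creep '[{"translation":[1.1,3.3,0],"delta_rot":[0,0,-0.073]},{"translation":[1.1,3.3,0],"delta_rot":[0,0,-0.073]},{"translation":[1.1,3.3,0],"delta_rot":[0,0,-0.073]},{"translation":[1.1,3.3,0],"delta_rot":[0,0,-0.073]},{"translation":[1.1,3.3,0],"delta_rot":[0,0,-0.073]}]' -1 40
python3 - <<'E'
from workcell import readout, optics
import cv2,numpy as np
n='wrist'
c=optics.camera_params(n);p,d=optics.grab_frame(n)
cv2.imwrite(f"pics/{n}1.png",p[:,:,::-1]); np.savez(f"pics/{n}1.npz",p=p,d=d,**c)
print(-c['R'].T@c['t'])
E
```

```text
time_s: 0.57
ee_pos: [296.7, -355.1, 227.6]
ee_rot: [-64.7, 90.0, 119.0]
force: [1.2, -0.0, 1.2]
gripper_width: 60.8
[ 378.68095494 -349.23753557  385.23562522]
```

View pics/wrist1.png

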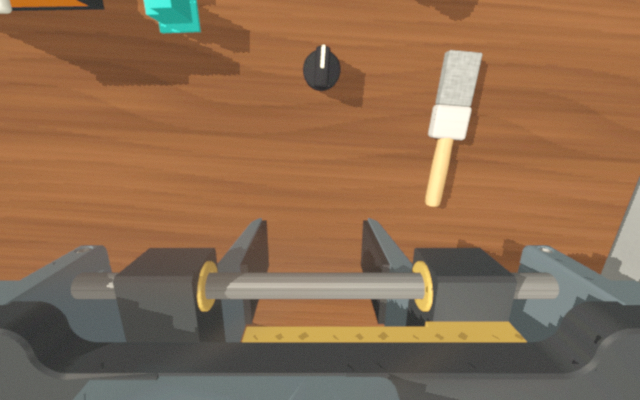

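The wrist view shows the dial at about (322,68), with its white line pointing up (world +x). The brush is at (455,125).

```bash
python3 - <<'E'
from h import *
c=load('pics/wrist1.npz'); p=c['p'].astype(int); s=p.sum(-1)
q=np.zeros(s.shape,bool); q[35:100,290:350]=1
vv,uu=np.nonzero(q&(s>450)); X=ray(c,np.c_[uu,vv],42); print('line',X.mean(0),cv2.fitLine(X[:,:2].astype(np.float32),2,0,.01,.01).ravel())
W=cloud(c); h=q&(W[...,2]>10)&(W[...,2]<60); print(h.sum(),W[h].mean(0))
t=q&(W[...,2]>35)&(W[...,2]<60); X=W[t]; print(t.sum(),cv2.minAreaRect(X[:,:2].astype(np.float32)))
hub=q&(W[...,2]>12)&(W[...,2]<25); print(cv2.minEnclosingCircle(W[hub][:,:2].astype(np.float32)))
E
python3 -m creep '[{"translation":[1.1,3.3,0],"delta_rot":[0,0,0]},{"translation":[1.1,3.3,0],"delta_rot":[0,0,0]},{"translation":[1.1,3.3,0],"delta_rot":[0,0,0]},{"translation":[1.1,3.3,0],"delta_rot":[0,0,0]},{"translation":[1.1,3.3,0],"delta_rot":[0,0,0]}]'
python3 -m creep '[{"translation":[1.0,3.3,-2],"delta_rot":[0,0,0]},{"translation":[1.0,3.3,-2],"delta_rot":[0,0,0]},{"translation":[1.0,3.3,-2],"delta_rot":[0,0,0]},{"translation":[1.0,3.3,-2],"delta_rot":[0,0,0]},{"translation":[1.0,3.3,-2],"delta_rot":[0,0,0]}]'
```

```text
line [ 438.34381439 -354.04244958   42.        ] [ 9.9999517e-01 -3.1032865e-03  4.3834381e+02 -3.5404245e+02]
1289 [ 427.07647997 -353.96920056   29.63982816]
598 ((427.8626403808594, -354.18109130859375), (42.22294998168945, 15.98193073272705), 0.35143592953681946)
((427.7250061035156, -354.1365661621094), 22.445018768310547)
time_s: 1.03
ee_pos: [351.7, -190.3, 227.9]
ee_rot: [128.6, 90.0, -47.5]
force: [0.7, -0.9, -0.0]
gripper_width: 23.3
time_s: 1.45
ee_pos: [401.9, -25.2, 127.3]
ee_rot: [157.7, 90.0, -18.3]
force: [0.7, -0.4, -0.3]
gripper_width: 0.6
```

```bash
python3 -m creep '[{"translation":[0,0,-2],"delta_rot":[0,0,0]},{"translation":[0,0,-1.9],"delta_rot":[0,0,0]},{"translation":[0,0,0],"delta_rot":[0,0,0]}]'
python3 - <<'E'
from workcell import readout, optics
import cv2,numpy as np
n='wrist'
c=optics.camera_params(n);p,d=optics.grab_frame(n)
cv2.imwrite(f"pics/{n}2.png",p[:,:,::-1]); np.savez(f"pics/{n}2.npz",p=p,d=d,**c)
from h import *
print(Ro.from_euler('xyz',readout.state()['ee_rot'],degrees=True).as_matrix().round(3))
print('handle mid proj',proj(c,[[445,-22,100],[655,-153,124]]))
E
```

```text
time_s: 1.7
ee_pos: [399.2, -25.8, 86.2]
ee_rot: [-8.0, 89.6, 176.1]
force: [-0.9, -0.4, 0.1]
gripper_width: 0.2
[[-0.005  0.07  -0.998]
 [ 0.    -0.998 -0.07 ]
 [-1.    -0.001  0.005]]
handle mid proj [[ 314.3520401   186.13711638]
 [ 948.07353284 -630.5064179 ]]
```

View pics/wrist2.png

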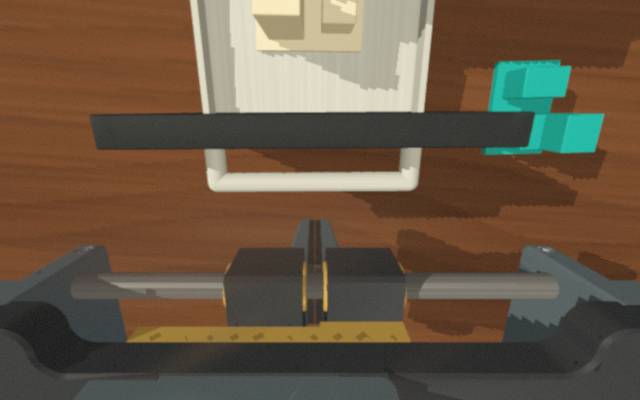

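```bash
python3 -m creep '[{"translation":[0.6,0.05,0],"delta_rot":[0,0,0]},{"translation":[0.6,0.05,0],"delta_rot":[0,0,0]},{"translation":[0.4,0.03,0],"delta_rot":[0,0,0]},{"translation":[0.3,0.02,0],"delta_rot":[0,0,0]},{"translation":[0.3,0.02,0],"delta_rot":[0,0,0]}]'
python3 -m creep '[{"translation":[0.3,0.02,0],"delta_rot":[0,0,0]},{"translation":[0.3,0.02,0],"delta_rot":[0,0,0]},{"translation":[0.3,0.02,0],"delta_rot":[0,0,0]},{"translation":[0.3,0.02,0],"delta_rot":[0,0,0]},{"translation":[0.4,0.03,0],"delta_rot":[0,0,0]}]'
python3 -m creep '[{"translation":[0.5,0.04,0],"delta_rot":[0,0,0]},{"translation":[0.5,0.04,0],"delta_rot":[0,0,0]},{"translation":[0.5,0.04,0],"delta_rot":[0,0,0]},{"translation":[0.5,0.04,0],"delta_rot":[0,0,0]},{"translation":[0.5,0.04,0],"delta_rot":[0,0,0]}]'
python3 -m creep '[{"translation":[0.5,0.04,0],"delta_rot":[0,0,0]},{"translation":[0.5,0.04,0],"delta_rot":[0,0,0]},{"translation":[0.5,0.04,0],"delta_rot":[0,0,0]},{"translation":[0.5,0.04,0],"delta_rot":[0,0,0]},{"translation":[0.5,0.04,0],"delta_rot":[0,0,0]}]'
```

```text
time_s: 2.17
ee_pos: [424.1, -25.4, 89.6]
ee_rot: [123.9, 90.0, -52.1]
force: [-3.3, -0.5, 1.9]
gripper_width: 0.7
time_s: 2.58
ee_pos: [439.5, -24.0, 88.9]
ee_rot: [7.9, 89.9, -168.2]
force: [-3.0, -1.0, 2.5]
gripper_width: 0.3
time_s: 3.0
ee_pos: [465.3, -22.0, 88.9]
ee_rot: [70.5, 90.0, -105.5]
force: [-3.0, -1.2, 2.3]
gripper_width: 0.5
time_s: 3.42
ee_pos: [490.2, -20.0, 88.9]
ee_rot: [67.7, 90.0, -108.3]
force: [-2.8, -0.8, 2.5]
gripper_width: 0.6
```

```bash
python3 -m creep '[{"translation":[0.4,0.03,0],"delta_rot":[0,0,0]},{"translation":[0.4,0.03,0],"delta_rot":[0,0,0]},{"translation":[0.4,0.03,0],"delta_rot":[0,0,0]},{"translation":[0.3,0.02,0],"delta_rot":[0,0,0]},{"translation":[0.3,0.02,0],"delta_rot":[0,0,0]}]'
python3 -m creep '[{"translation":[0.3,0.02,0],"delta_rot":[0,0,0]},{"translation":[0.2,0.02,0],"delta_rot":[0,0,0]},{"translation":[0.2,0.02,0],"delta_rot":[0,0,0]}]'
```

```text
time_s: 3.83
ee_pos: [508.0, -18.6, 89.0]
ee_rot: [92.5, 90.0, -83.6]
force: [-2.2, -1.1, 1.1]
gripper_width: 0.2
time_s: 4.08
ee_pos: [514.9, -18.1, 89.0]
ee_rot: [82.9, 90.0, -93.2]
force: [-2.5, -1.8, 0.7]
gripper_width: 0.3
```

```bash
python3 -m creep '[{"translation":[0.2,0.02,0],"delta_rot":[0,0,0]},{"translation":[0.2,0.01,0],"delta_rot":[0,0,0]},{"translation":[0.2,0.02,0],"delta_rot":[0,0,0]}]'
python3 -m creep '[{"translation":[0.2,0.02,0],"delta_rot":[0,0,0]},{"translation":[0.2,0.01,0],"delta_rot":[0,0,0]},{"translation":[0.1,0.0,0],"delta_rot":[0,0,0]}]'
```

```text
time_s: 4.33
ee_pos: [520.8, -17.6, 89.0]
ee_rot: [79.3, 90.0, -96.8]
force: [-2.2, -2.3, 0.8]
gripper_width: 0.4
time_s: 4.58
ee_pos: [525.6, -17.2, 88.9]
ee_rot: [-4.4, 90.0, 179.6]
force: [-4.9, -1.4, 1.9]
gripper_width: 0.4
```

```bash
python3 -m creep '[{"translation":[0.2,0.01,0],"delta_rot":[0,0,0]},{"translation":[0.1,0.01,0],"delta_rot":[0,0,0]},{"translation":[0,0.0,0],"delta_rot":[0,0,0]}]'
python3 - <<'E'
from workcell import readout, optics
import cv2,numpy as np
for n in ["top","side"]:
    c=optics.camera_params(n);p,d=optics.grab_frame(n)
    np.savez(f"pics/{n}3.npz",p=p,d=d,**c)
    a=p[80:260,230:410] if n=='top' else p[150:290,200:380]
    cv2.imwrite(f"pics/{n}3.png",cv2.resize(a[:,:,::-1],None,fx=3,fy=3,interpolation=2))
E
```

```text
time_s: 4.83
ee_pos: [525.7, -17.2, 88.9]
ee_rot: [-1.1, 89.6, -177.1]
force: [-9.2, -2.3, 6.5]
gripper_width: 0.0
```

View pics/side3.png

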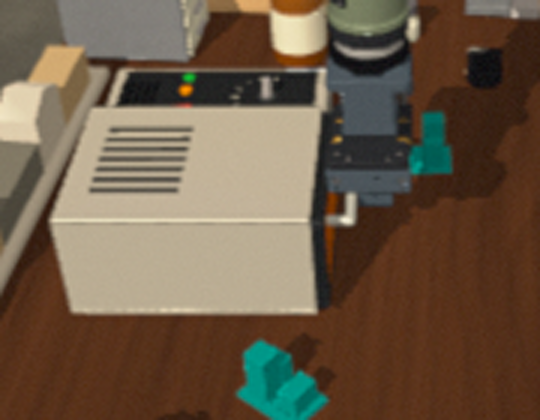

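View pics/top3.png

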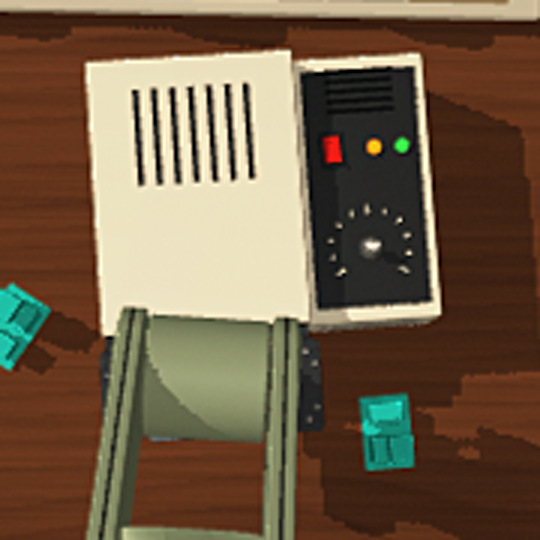

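The drawer's front sits flush with the chamber and the contact force is rising, so it is shut. Next I back off and look at the shaft.

```bash
python3 -m creep '[{"translation":[-1,0,0],"delta_rot":[0,0,0]},{"translation":[-2,0,1],"delta_rot":[0,0,0]},{"translation":[0,-1,3],"delta_rot":[0,0,0]},{"translation":[0,-2,3],"delta_rot":[0,0,0]},{"translation":[2,-3,2],"delta_rot":[0,0,0]}]'
python3 -m creep '[{"translation":[2,-3,0],"delta_rot":[0,0,0]},{"translation":[2,-3,-1],"delta_rot":[0,0,0]},{"translation":[2,-2.0,-2],"delta_rot":[0,0,0]},{"translation":[0.8,0,-1],"delta_rot":[0,0,0]},{"translation":[0,0,0],"delta_rot":[0,0,0]}]'
python3 - <<'E'
from workcell import readout, optics
import cv2,numpy as np
n='wrist'
c=optics.camera_params(n);p,d=optics.grab_frame(n)
cv2.imwrite(f"pics/{n}4.png",p[:,:,::-1]); np.savez(f"pics/{n}4.npz",p=p,d=d,**c)
from h import *
print('shaft',proj(c,[[655,-153,124]]),-c['R'].T@c['t'])
E
```

```text
time_s: 5.35
ee_pos: [517.3, -75.5, 181.7]
ee_rot: [-150.8, 89.8, 33.3]
force: [1.7, 0.2, -1.1]
gripper_width: 0.1
time_s: 5.77
ee_pos: [587.3, -157.3, 136.1]
ee_rot: [-43.6, 89.8, 140.2]
force: [-0.3, 0.5, -0.5]
gripper_width: 0.5
shaft [[315.89636665 138.377556  ]] [ 669.56474001 -151.40935818  293.53460499]
```

View pics/wrist4.png

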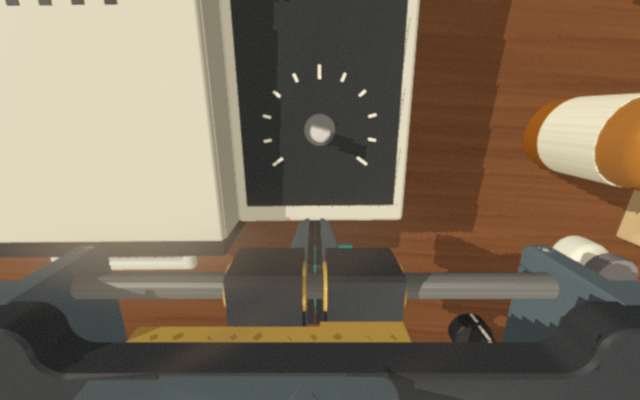

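Run:
```python
from h import *
c=load('pics/wrist4.npz'); p=c['p'][:,:,::-1]
a=p[105:155,295:345]; k=cv2.resize(a,(500,500),interpolation=cv2.INTER_NEAREST)
d=c['d'][105:155,295:345]; z=cloud(c)[105:155,295:345,2]
g=cv2.resize((np.clip(z-95,0,35)*7).astype(np.uint8),(290,290),interpolation=0)
o=np.zeros((500,790,3),np.uint8); o[:,:500]=k; o[:290,500:]=g[...,None]
cv2.imwrite('pics/crop4.png',o)
t=z>121; vv,uu=np.nonzero(t); X=ray(c,np.c_[uu+295,vv+105],124); print(t.sum(),X.mean(0), X.ptp(0) if hasattr(X,'ptp') else np.ptp(X,0))
print(z[15:35,15:36].round(0).astype(int))
```

```text
279 [ 657.93014375 -154.83101586  124.        ] [2.53463824e+01 2.44433909e+01 5.68434189e-14]
[[103 104 104 102 105 104 104 104 104 105 105 104 104 104 103 105 104 104
  105 103 103]
 [104 104 103 104 104 106 104 104 105 103 105 103 103 104 104 104 104 104
  104 103 102]
 [294 104 104 105 104 105 104 104 104 104 103 104 105 104 104 104 104 103
  102 104 104]
 [103 104 104 104 105 104 104 105 104 105 103 104 105 103 103 104 105 104
  105 103 104]
 [104 105 107 107 105 103 104 103 106 105 104 105 104 104 104 104 104 103
  103 105 105]
 [104 104 123 121 116 113 108 104 103 105 104 104 104 104 104 104 104 103
  105 104 104]
 [104 114 125 124 124 124 123 119 113 111 107 103 103 104 104 105 105 105
  103 105 104]
 [104 123 125 124 125 124 124 124 124 123 121 117 113 109 105 104 104 104
  104 104 105]
 [103 124 124 125 124 126 125 125 125 124 125 124 124 122 119 116 112 107
  104 104 105]
 [125 124 125 126 126 124 124 125 125 125 124 124 125 124 123 123 124 121
  117 113 105]
 [123 124 125 125 125 124 126 126 125 125 123 125 125 126 125 124 125 124
  123 125 123]
 [125 125 124 125 126 125 125 125 126 124 126 125 125 125 124 125 123 125
  124 124 124]
 [124 125 125 124 125 125 125 125 125 125 124 124 124 125 124 125 126 126
  124 125 124]
 [123 124 125 125 126 125 125 125 124 125 125 126 126 126 125 124 124 124
  126 123 123]
 [124 123 124 126 124 125 125 126 124 124 125 294 125 126 125 126 124 124
  126 124 123]
 [105 124 126 125 125 125 125 123 125 124 126 125 126 125 125 124 124 124
  126 123 103]
 [104 124 125 125 125 126 125 125 125 125 126 125 125 126 125 125 124 125
  125 124 104]
 [103 124 124 123 125 124 125 123 125 126 126 124 124 125 125 125 125 123
  125 103 105]
 [104 104 125 124 125 125 126 126 124 125 125 125 125 124 125 125 124 124
  123 104 104]
 [103 105 103 124 125 126 124 124 125 126 125 125 125 125 124 124 124 123
  105 103 104]]
```

View pics/crop4.png

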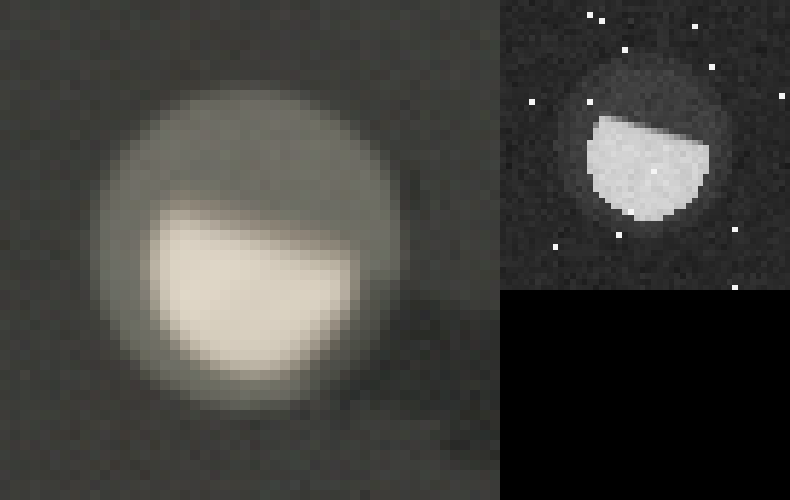

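The shaft's bright D-shaped end face is at about (320,131). Its flat is on the upper, far side and slopes down to the right.

Run:
```python
from h import *
from scipy.optimize import least_squares
c=load('pics/wrist4.npz'); g=c['p'].astype(np.float32).mean(-1)[105:155,295:345]
G=cv2.resize(g,None,fx=8,fy=8,interpolation=cv2.INTER_CUBIC); m=(G>155).astype(np.uint8)
cs,_=cv2.findContours(m,0,cv2.CHAIN_APPROX_NONE); k=max(cs,key=cv2.contourArea)[:,0].astype(float)
uv=(k+.5)/8-.5+[295,105]; X=ray(c,uv,124)[:,:2]
# edge facing +x: hull longest segment
h=cv2.approxPolyDP(k.astype(np.float32)[:,None],6,True)[:,0]; L=np.roll(h,-1,0)-h; i=np.argmax(np.hypot(*L.T)); a,b=h[i],(h[(i+1)%len(h)])
n=(b-a)/np.hypot(*(b-a)); dist=np.abs((k-a)@[-n[1],n[0]]); al=(k-a)@n; ll=np.hypot(*(b-a))
f=(dist<5)&(al>.15*ll)&(al<.85*ll)
F=X[f]; vx,vy,x0,y0=cv2.fitLine(F.astype(np.float32),2,0,.01,.01).ravel()
nn=np.array([-vy,vx]); nn*=np.sign(nn[0]); yaw=np.degrees(np.arctan2(nn[1],nn[0]))
A=X[(X-[x0,y0])@nn<-1.5]
r=least_squares(lambda q:np.hypot(*(A-q[:2]).T)-q[2],[657,-155,6]).x
print('yaw',yaw,'circle',r,'flat dist',([x0,y0]-r[:2])@nn)
# base collar circle? edges
c=load('pics/top0.npz')
```

```text
yaw -12.3487 circle [ 659.03079371 -154.79747656    5.70258191] flat dist 1.9951921252007996
```

```bash
python3 -m creep '[{"translation":[-3.3,-2.8,1],"delta_rot":[0,0,-0.014]},{"translation":[-3.3,-2.8,0],"delta_rot":[0,0,-0.014]},{"translation":[-3.3,-2.8,0],"delta_rot":[0,0,-0.014]},{"translation":[-3.3,-2.9,0],"delta_rot":[0,0,-0.014]},{"translation":[-3.3,-2.9,-1],"delta_rot":[0,0,-0.014]}]' 0
python3 -m creep '[{"translation":[-3.3,-2.9,-1.0],"delta_rot":[0,0,0]},{"translation":[-3.3,-2.8,-2],"delta_rot":[0,0,0]},{"translation":[0,0,-1.6],"delta_rot":[0,0,0]},{"translation":[0,0,0],"delta_rot":[0,0,0]}]'
cat > look.py <<'E'
import sys
from workcell import readout, optics
import cv2,numpy as np
from h import *
n,k=sys.argv[1:3]
s=readout.state(); c=optics.camera_params(n);p,d=optics.grab_frame(n)
cv2.imwrite(f"pics/{n}{k}.png",p[:,:,::-1]); np.savez(f"pics/{n}{k}.npz",p=p,d=d,ee=s['ee_pos'],M=Ro.from_euler('xyz',s['ee_rot'],degrees=True).as_matrix(),**c)
M=Ro.from_euler('xyz',s['ee_rot'],degrees=True).as_matrix()
print(s['time_s'],s['ee_pos'].round(2),'yaw',np.degrees(np.arctan2(-M[1,2],-M[0,2])).round(2),'tilt',M[:,0].round(4),'F',s['force'].round(1),'w',round(s['gripper_width'],1))
E
python3 look.py wrist 5
```

```text
time_s: 6.23
ee_pos: [430.0, -291.7, 141.8]
ee_rot: [149.1, 89.7, -30.9]
force: [-0.1, -0.6, 0.6]
gripper_width: 30.7
time_s: 6.57
ee_pos: [368.4, -341.5, 95.2]
ee_rot: [-51.5, 89.8, 128.3]
force: [0.7, 0.3, -1.0]
gripper_width: 45.3
6.5667 [ 368.38 -341.5    95.18] yaw -0.23 tilt [-0.0024  0.003  -1.    ] F [ 0.7  0.3 -1. ] w 45.3
```

View pics/wrist5.png

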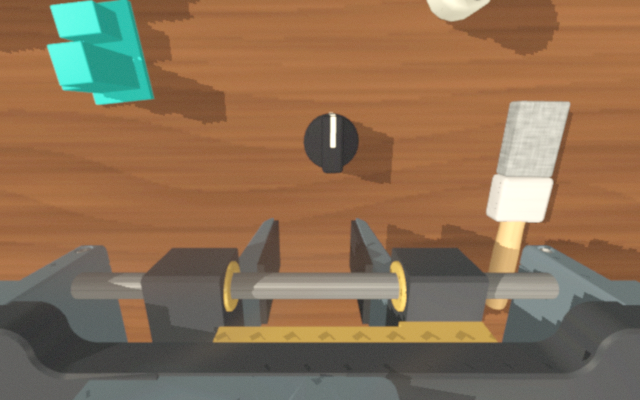

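The dial is at (331,142) with its line pointing up, and the brush is clear of the fingers' path.

Run:
```python
from h import *
c=load('pics/wrist5.npz'); W=cloud(c); z=W[...,2]; q=np.zeros(z.shape,bool); q[105:185,290:370]=1
print('ztop',np.median(z[q&(z>35)]),'zt',np.median(z[q&(z<6)]))
t=(q&(z>36)&(z<60)); vv,uu=np.nonzero(t); X=ray(c,np.c_[uu,vv],42); print('bar',cv2.minAreaRect(X[:,:2].astype(np.float32)))
h=(q&(z>14)&(z<25)); vv,uu=np.nonzero(h); X=ray(c,np.c_[uu,vv],18); print('hub',cv2.minEnclosingCircle(X[:,:2].astype(np.float32)))
vv,uu=np.nonzero(q&(c['p'].astype(int).sum(-1)>450)); X=ray(c,np.c_[uu,vv],42); print('line',X.mean(0),cv2.fitLine(X[:,:2].astype(np.float32),2,0,.01,.01).ravel()[:2])
```

```text
ztop 42.62296754700753 zt 0.801733411369179
bar ((428.3156433105469, -354.185302734375), (40.87614440917969, 15.45999813079834), 0.23369887471199036)
hub ((427.9042053222656, -354.02655029296875), 22.34424591064453)
line [ 438.37850785 -353.8874054    42.        ] [0.9997278  0.02333068]
```

```bash
python3 -m creep '[{"translation":[2,-0.4,0],"delta_rot":[0,0,0]},{"translation":[2,-0.4,0],"delta_rot":[0,0,0]},{"translation":[1.97,-0.46,0],"delta_rot":[0,0,0.01]},{"translation":[0,0,-1.5],"delta_rot":[0,0,0]},{"translation":[0,0,0],"delta_rot":[0,0,0]}]' 0.1 40
python3 look.py wrist 6
```

```text
time_s: 7.03
ee_pos: [432.5, -353.6, 81.3]
ee_rot: [-93.1, 90.0, 87.7]
force: [-0.4, 0.2, -1.2]
gripper_width: 50.3
7.0333 [ 432.51 -353.6    81.34] yaw 0.72 tilt [ 0.e+00  5.e-04 -1.e+00] F [-0.4  0.2 -1.2] w 50.3
```

View pics/wrist6.png

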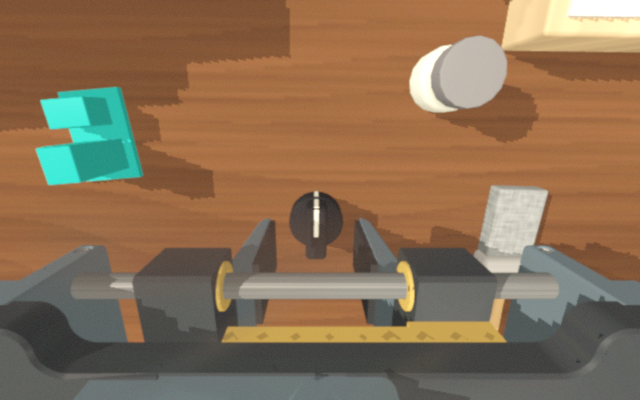

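The dial sits between the open fingers, centred at about x 316. The TCP is 4 mm too far forward, so I correct that on the way down.

```bash
python3 -m creep '[{"translation":[-0.44,-0.05,-0.7],"delta_rot":[0,0,0]},{"translation":[0,0,-1.3],"delta_rot":[0,0,0]},{"translation":[0,0,-1.3],"delta_rot":[0,0,0]},{"translation":[0,0,-1.0],"delta_rot":[0,0,0]},{"translation":[0,0,0],"delta_rot":[0,0,0]}]'
python3 look.py wrist 7
```

```text
time_s: 7.5
ee_pos: [425.0, -354.7, 37.0]
ee_rot: [-40.6, 89.8, 140.0]
force: [0.8, -0.4, 0.4]
gripper_width: 50.4
7.5 [ 424.95 -354.72   37.04] yaw 0.51 tilt [-0.0027  0.0023 -1.    ] F [ 0.8 -0.4  0.4] w 50.4
```

```bash
for i in 1 2 3; do python3 -m creep '[{"translation":[0,0,0],"delta_rot":[0,0,0]}]'|sed -n 1,2p; done
```

```text
time_s: 7.63
ee_pos: [426.4, -356.1, 38.9]
time_s: 7.72
ee_pos: [426.7, -356.3, 39.2]
time_s: 7.8
ee_pos: [426.7, -356.3, 39.2]
```

```bash
python3 -m creep '[{"translation":[0.14,0.22,-0.45],"delta_rot":[0,0,0]},{"translation":[0,0,0],"delta_rot":[0,0,0]},{"translation":[0,0,0],"delta_rot":[0,0,0]},{"translation":[0,0,0],"delta_rot":[0,0,0]}]'
python3 -m creep '[{"translation":[0,0,0],"delta_rot":[0,0,0]},{"translation":[0,0,0],"delta_rot":[0,0,0]},{"translation":[0,0,0],"delta_rot":[0,0,0]},{"translation":[0,0,0],"delta_rot":[0,0,0]},{"translation":[0,0,0],"delta_rot":[0,0,0]}]' -1 40
python3 -m creep '[{"translation":[0,0,0],"delta_rot":[0,0,0]},{"translation":[0,0,0],"delta_rot":[0,0,0]},{"translation":[0,0,0],"delta_rot":[0,0,0]}]'
python3 look.py wrist 8
```

```text
time_s: 8.13
ee_pos: [427.7, -353.7, 33.8]
ee_rot: [9.9, 90.0, -169.6]
force: [-0.6, -0.5, -0.2]
gripper_width: 50.4
time_s: 8.55
ee_pos: [427.7, -353.8, 33.9]
ee_rot: [87.9, 90.0, -91.6]
force: [-0.3, 0.3, 0.2]
gripper_width: 19.8
time_s: 8.8
ee_pos: [427.7, -353.8, 33.9]
ee_rot: [98.5, 90.0, -81.0]
force: [-0.8, -0.2, -0.3]
gripper_width: 16.0
8.8 [ 427.73 -353.82   33.87] yaw 0.51 tilt [ 0.e+00 -2.e-04 -1.e+00] F [-0.8 -0.2 -0.3] w 16.0
```

View pics/wrist8.png

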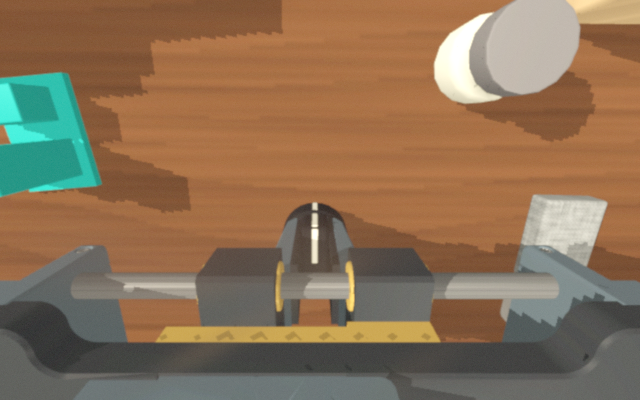

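The dial is gripped (width 16.0 mm) and its line is centred at x 315. Next I lift it, carry it over and turn it by -0.223 rad.

```bash
python3 -m creep '[{"translation":[0,0,2],"delta_rot":[0,0,0]},{"translation":[0,0,3],"delta_rot":[0,0,0]},{"translation":[0,0,3],"delta_rot":[0,0,0]},{"translation":[0,0,3],"delta_rot":[0,0,0]},{"translation":[0,0,3],"delta_rot":[0,0,0]}]'
python3 -m creep '[{"translation":[2.3,2.0,0],"delta_rot":[0,0,-0.03]},{"translation":[2.3,2.0,0],"delta_rot":[0,0,-0.03]},{"translation":[2.3,2.0,0],"delta_rot":[0,0,-0.03]},{"translation":[2.3,2.0,0],"delta_rot":[0,0,-0.03]},{"translation":[2.3,2.0,0],"delta_rot":[0,0,-0.03]}]'
python3 -m creep '[{"translation":[2.3,2.0,0],"delta_rot":[0,0,-0.03]},{"translation":[2.3,2.0,0],"delta_rot":[0,0,-0.03]},{"translation":[2.3,2.0,0],"delta_rot":[0,0,-0.013]},{"translation":[1.5,1.5,0],"delta_rot":[0,0,0]},{"translation":[1.2,1.0,0],"delta_rot":[0,0,0]}]'
python3 -m creep '[{"translation":[0,0,0],"delta_rot":[0,0,0]},{"translation":[0,0,0],"delta_rot":[0,0,0]},{"translation":[0,0,0],"delta_rot":[0,0,0]}]'
python3 look.py wrist 9
```

```text
time_s: 9.27
ee_pos: [427.4, -353.4, 175.0]
ee_rot: [-41.9, 90.0, 138.6]
force: [0.1, -0.2, -0.7]
gripper_width: 15.9
time_s: 9.68
ee_pos: [543.3, -252.6, 173.8]
ee_rot: [-10.7, 90.0, 161.1]
force: [0.4, -1.2, -0.6]
gripper_width: 15.4
time_s: 10.1
ee_pos: [639.8, -166.7, 173.3]
ee_rot: [-32.2, 89.9, 135.7]
force: [-0.8, -0.5, -0.5]
gripper_width: 15.5
time_s: 10.35
ee_pos: [637.8, -169.5, 173.6]
ee_rot: [28.5, 89.9, -163.8]
force: [0.4, -1.5, -1.1]
gripper_width: 15.5
10.35 [ 637.79 -169.47  173.62] yaw -12.3 tilt [-1.4e-03 -4.0e-04 -1.0e+00] F [ 0.4 -1.5 -1.1] w 15.5
```

View pics/wrist9.png

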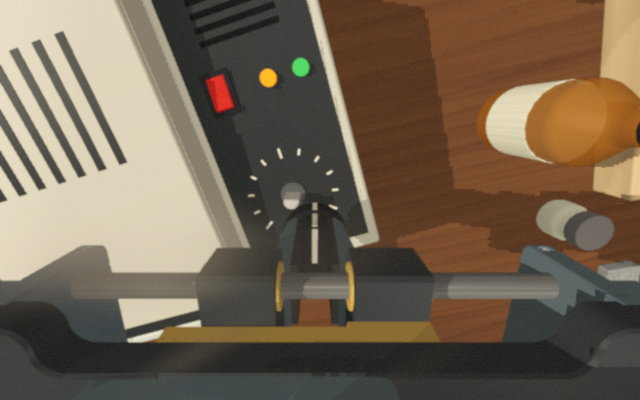

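The dial is still held at (315,235). The shaft shows at (292,194), about 26 mm ahead, because some rows were clipped. I move the remaining distance.

```bash
python3 -m creep '[{"translation":[1.0,0.7,0],"delta_rot":[0,0,0]},{"translation":[1.08,0.79,0],"delta_rot":[0,0,0]},{"translation":[0,0,0],"delta_rot":[0,0,0]},{"translation":[0,0,0],"delta_rot":[0,0,0]},{"translation":[0,0,0],"delta_rot":[0,0,0]}]'
python3 look.py wrist 10; python3 look.py side 10;python3 - <<'E'
from h import *
c=load('pics/side10.npz'); u,v=proj(c,[659,-155,135])[0].round().astype(int); print(u,v)
a=c['p'][v-35:v+25,u-40:u+40,::-1]; cv2.imwrite('pics/c10.png',cv2.resize(a,None,fx=8,fy=8,interpolation=2))
w=load('pics/wrist8.npz')['p'][190:270,270:360,::-1];x=load('pics/wrist10.npz')['p'][190:270,270:360,::-1]
cv2.imwrite('pics/d10.png',cv2.resize(np.hstack([w,x]),None,fx=4,fy=4))
E
```

```text
time_s: 10.82
ee_pos: [659.5, -153.8, 173.7]
ee_rot: [32.2, 90.0, -160.1]
force: [0.3, -0.3, -0.6]
gripper_width: 15.7
10.8167 [ 659.5  -153.76  173.68] yaw -12.25 tilt [-6.e-04 -2.e-04 -1.e+00] F [ 0.3 -0.3 -0.6] w 15.7
10.8667 [ 659.35 -153.86  173.75] yaw -12.27 tilt [-6.e-04 -2.e-04 -1.e+00] F [0.3 0.5 0.2] w 15.9
287 173
```

View pics/c10.png

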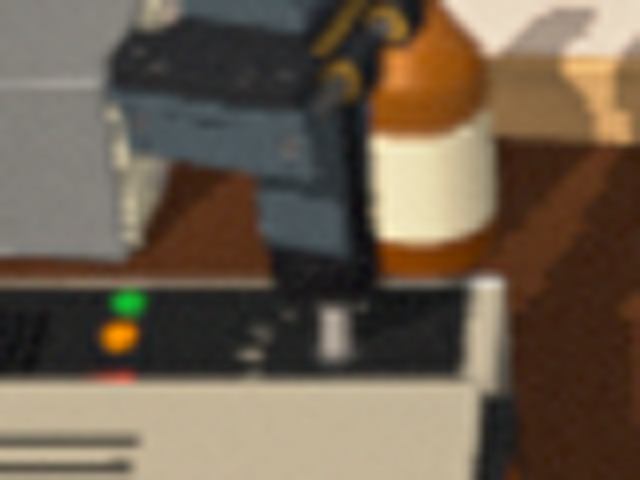

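View pics/d10.png

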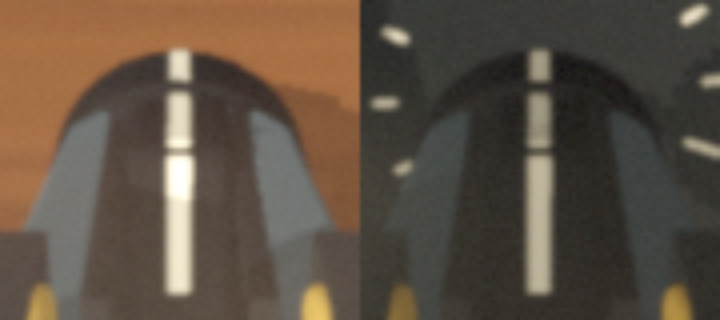

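```bash
python3 -m creep '[{"translation":[-0.08,-0.08,-0.5],"delta_rot":[0,0,0]},{"translation":[0,0,-0.5],"delta_rot":[0,0,0]},{"translation":[0,0,-0.2],"delta_rot":[0,0,0]},{"translation":[0,0,0],"delta_rot":[0,0,0]},{"translation":[0,0,0],"delta_rot":[0,0,0]}]'
python3 -m creep '[{"translation":[0,0,-0.2],"delta_rot":[0,0,0]},{"translation":[0,0,-0.2],"delta_rot":[0,0,0]},{"translation":[0,0,-0.1],"delta_rot":[0,0,0]},{"translation":[0,0,0],"delta_rot":[0,0,0]}]'
python3 -m creep '[{"translation":[0,0,-0.1],"delta_rot":[0,0,0]},{"translation":[0,0,-0.1],"delta_rot":[0,0,0]},{"translation":[0,0,0],"delta_rot":[0,0,0]}]'
```

```text
time_s: 11.33
ee_pos: [658.5, -154.7, 161.5]
ee_rot: [6.1, 90.0, 173.8]
force: [0.7, -0.8, -0.3]
gripper_width: 15.8
time_s: 11.67
ee_pos: [658.7, -154.7, 156.7]
ee_rot: [68.4, 90.0, -123.9]
force: [-0.8, -0.7, -0.3]
gripper_width: 15.9
time_s: 11.92
ee_pos: [658.7, -154.9, 154.8]
ee_rot: [108.0, 90.0, -84.2]
force: [-0.7, -1.3, -0.6]
gripper_width: 15.9
```

No resistance with the dial's underside already about 3 mm below the shaft tip, so the dial is going on. I continue down.

```bash
python3 -m creep '[{"translation":[0,0,-0.2],"delta_rot":[0,0,0]},{"translation":[0,0,-0.2],"delta_rot":[0,0,0]},{"translation":[0,0,-0.2],"delta_rot":[0,0,0]},{"translation":[0,0,0],"delta_rot":[0,0,0]}]'
python3 -m creep '[{"translation":[0,0,-0.2],"delta_rot":[0,0,0]},{"translation":[0,0,-0.2],"delta_rot":[0,0,0]},{"translation":[0,0,-0.1],"delta_rot":[0,0,0]},{"translation":[0,0,0],"delta_rot":[0,0,0]}]'
```

```text
time_s: 12.25
ee_pos: [658.5, -154.8, 148.3]
ee_rot: [37.2, 90.0, -155.1]
force: [0.7, -1.8, -0.6]
gripper_width: 15.9
time_s: 12.58
ee_pos: [658.6, -154.8, 143.5]
ee_rot: [43.9, 90.0, -148.4]
force: [-0.2, -2.1, -0.3]
gripper_width: 15.6
```

```bash
python3 -m creep '[{"translation":[0,0,-0.1],"delta_rot":[0,0,0]},{"translation":[0,0,-0.1],"delta_rot":[0,0,0]},{"translation":[0,0,0],"delta_rot":[0,0,0]},{"translation":[0,0,0],"delta_rot":[0,0,0]},{"translation":[0,0,0],"delta_rot":[0,0,0]}]'
python3 -m creep '[{"translation":[0,0,-0.1],"delta_rot":[0,0,0]},{"translation":[0,0,-0.1],"delta_rot":[0,0,0]},{"translation":[0,0,0],"delta_rot":[0,0,0]},{"translation":[0,0,0],"delta_rot":[0,0,0]}]'
```

```text
time_s: 13.0
ee_pos: [658.7, -154.8, 142.2]
ee_rot: [133.0, 90.0, -59.2]
force: [-1.2, -2.7, 1.9]
gripper_width: 15.8
time_s: 13.33
ee_pos: [658.8, -154.8, 140.3]
ee_rot: [145.0, 90.0, -47.2]
force: [-1.2, -3.3, 5.0]
gripper_width: 16.0
```

The spring is responding: about 5 N at roughly 2 mm. I press further.

```bash
python3 -m creep '[{"translation":[0,0,-0.1],"delta_rot":[0,0,0]},{"translation":[0,0,-0.1],"delta_rot":[0,0,0]},{"translation":[0,0,-0.1],"delta_rot":[0,0,0]},{"translation":[0,0,0],"delta_rot":[0,0,0]},{"translation":[0,0,0],"delta_rot":[0,0,0]}]'
python3 -m creep '[{"translation":[0,0,-0.1],"delta_rot":[0,0,0]},{"translation":[0,0,0],"delta_rot":[0,0,0]},{"translation":[0,0,0],"delta_rot":[0,0,0]}]'
python3 look.py side 11; python3 look.py wrist 11;python3 - <<'E'
from h import *
c=load('pics/side11.npz'); u,v=proj(c,[659,-155,135])[0].round().astype(int)
a=cv2.resize(c['p'][v-35:v+35,u-45:u+25,::-1],(400,400),interpolation=2)
x=cv2.resize(load('pics/wrist11.npz')['p'][180:280,265:365,::-1],(400,400),interpolation=2)
cv2.imwrite('pics/d11.png',np.hstack([a,x]))
cv2.imwrite('pics/s11.png',cv2.resize(c['p'][140:290,190:390,::-1],None,fx=3.5,fy=3.5,interpolation=2))
E
```

```text
time_s: 13.75
ee_pos: [658.8, -154.8, 138.1]
ee_rot: [158.7, 89.9, -33.6]
force: [-3.5, -2.0, 8.0]
gripper_width: 16.3
time_s: 14.0
ee_pos: [658.9, -154.8, 137.4]
ee_rot: [162.9, 89.9, -29.4]
force: [-2.4, -2.5, 9.2]
gripper_width: 16.1
14.0 [ 658.85 -154.8   137.4 ] yaw -12.27 tilt [ 1.1e-03 -6.0e-04 -1.0e+00] F [-2.4 -2.5  9.2] w 16.1
14.05 [ 658.82 -154.8   137.42] yaw -12.27 tilt [ 1.1e-03 -6.0e-04 -1.0e+00] F [-2.  -3.   8.5] w 15.6
```

View pics/d11.png

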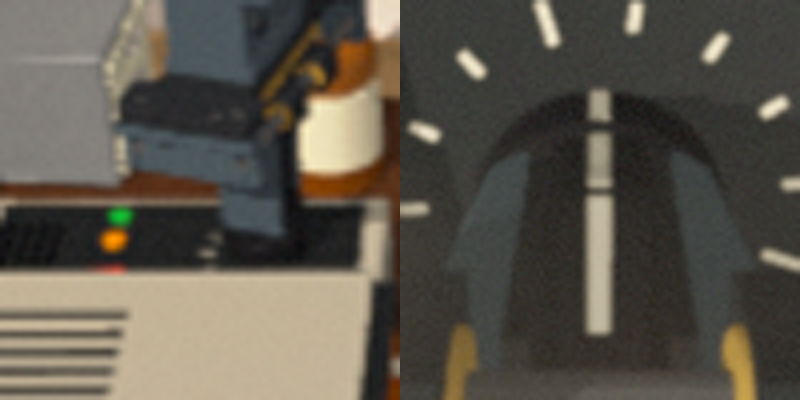

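View pics/s11.png

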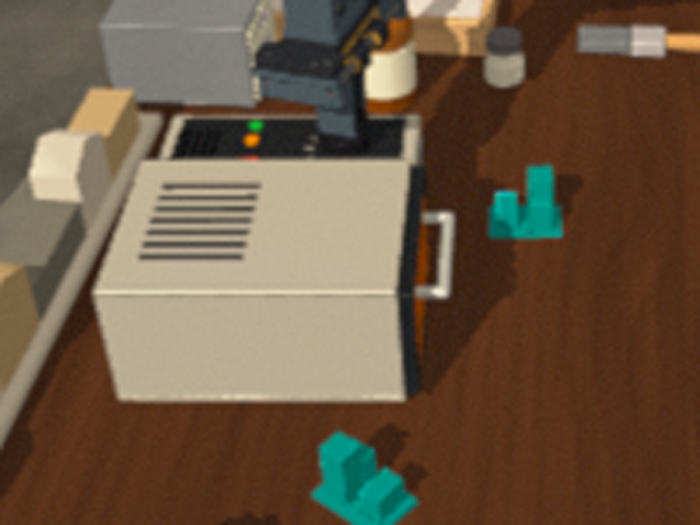

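The dial is on the shaft with its line centred at the same spot in the grip, and the drawer front is flush. I hold briefly, check that it is steady, and hand in.

```bash
python3 -m creep '[{"translation":[0,0,-0.05],"delta_rot":[0,0,0]},{"translation":[0,0,0],"delta_rot":[0,0,0]},{"translation":[0,0,0],"delta_rot":[0,0,0]},{"translation":[0,0,0],"delta_rot":[0,0,0]},{"translation":[0,0,0],"delta_rot":[0,0,0]}]'
python3 -m creep '[{"translation":[0,0,0],"delta_rot":[0,0,0]},{"translation":[0,0,0],"delta_rot":[0,0,0]},{"translation":[0,0,0],"delta_rot":[0,0,0]},{"translation":[0,0,0],"delta_rot":[0,0,0]},{"translation":[0,0,0],"delta_rot":[0,0,0]}]'
python3 -c "
from workcell import env
print(env.job_done())"
```

```text
time_s: 14.52
ee_pos: [658.8, -154.8, 137.1]
ee_rot: [163.8, 89.9, -28.5]
force: [-2.6, -1.7, 9.6]
gripper_width: 16.0
time_s: 14.93
ee_pos: [658.8, -154.8, 137.1]
ee_rot: [162.8, 89.9, -29.4]
force: [-3.0, -1.9, 9.2]
gripper_width: 15.3
the job is handed in; nothing more can be done
None
```

I pushed the drawer shut by its handle at about 60 mm/s at most, slower near the end. I then gripped the dial across its bar, turned it to match the shaft's flat (measured at -12.3°) and pushed it home. The job was handed in at about 15 s with the gripper still holding the dial down.

**Last checks:**
- **Drawer:** its front looked flush in the side view, and contact force rose at the end stop (about 9 N).
- **Dial:** the grip was steady at about 16 mm, with the tool yaw at -12.27° and the white line unmoved in the grip.
- **Shaft:** the steady upward force was about 9 N. By the spring figures that is about 4.5 mm down; by the tool height it is nearer 5.8 mm. The two disagree slightly, but both are past the required 3 mm.
- **Other:** a side force of 2–3 N remained on the shaft. I could not see the print once the drawer was shut, so whether it is still upright is unconfirmed; nothing suggested it had tipped.

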